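Set out the scent containers at the zoo stall

TASK

The five scent containers for the animals are still packed in two stacks: take the stacks apart and stand each container upright in the middle of the cork mat cut to its own shape and size (20 mm wider than the container), the square tin lined up with the sides of its mat. Set them down without dropping or tipping any, and leave the other things on the table where they are.

Things in the scene. Friction and masses are not known exactly. Their poses are not given: they have to be found in the camera images.
- jar_center (a point): Large round amber glass jar with a flat dark steel lid, 66 mm in diameter, 50 mm high, about 0.2 kg; stands on the table and carries one of the two small tins (which one varies). The point is at its centre, half-way up; z is up. 
- square_tin_center (a point): Square white tin with a flat dark steel lid, 60 x 60 mm, 50 mm high, about 0.2 kg; stands on the table and carries the other small tin. Its x and y axes are normal to its sides. The point is at its centre, half-way up; z is up. 
- hex_tin_center (a point): Low six-sided white tin with an aluminium lid, 46 mm across flats (53 mm across corners), 30 mm high, about 0.1 kg; at the start on top of the jar or the square tin, with the shaker on it. Its x axis points out of one of its flats (other flats every 60 degrees). The point is at its centre, half-way up; z is up. 
- round_tin_center (a point): Low round white tin with an aluminium lid, 46 mm in diameter, 30 mm high, about 0.1 kg; at the start on top of the jar or the square tin. The point is at its centre, half-way up; z is up. 
- shaker_center (a point): Slim amber glass shaker with a pierced steel top, 30 mm in diameter, 44 mm high, about 0.07 kg; at the start on top of the six-sided tin. The point is at its centre, half-way up; z is up. 
- mat_jar: Large round cork mat, 86 mm in diameter, 6 mm thick, fixed to the table. Its origin is at the centre of its underside, at table height; its top face is 6 mm above that. The place of the jar.
- mat_square_tin: Square cork mat, 80 x 80 mm, 6 mm thick, fixed to the table. Its origin is at the centre of its underside, at table height; its top face is 6 mm above that. Its x and y axes are normal to its sides. The place of the square tin.
- mat_hex_tin: Six-sided cork mat, 66 mm across flats, 6 mm thick, fixed to the table. Its origin is at the centre of its underside, at table height; its top face is 6 mm above that. The place of the six-sided tin.
- mat_round_tin: Middle-sized round cork mat, 66 mm in diameter, 6 mm thick, fixed to the table. Its origin is at the centre of its underside, at table height; its top face is 6 mm above that. The place of the low round tin.
- mat_shaker: Smallest round cork mat, 50 mm in diameter, 6 mm thick, fixed to the table. Its origin is at the centre of its underside, at table height; its top face is 6 mm above that. The place of the shaker.
Things that resemble listed ones, but are neither listed nor needed, are in the scene too. Leave any blue look-alike of the part that bears round_tin_center alone.

How it is judged:
By the outcome, as a careful person would: the job done as asked, in the order asked, and still so for the second after the job is handed in, with the robot touching nothing.
It also fails if it takes over 138 s, if anything falls off the work surface, if the arm or the gripper's body presses on something with over 40 N, if the wrist force passes 120 N, or if a joint passes its speed limit or range.

ROBOT

A 6-joint arm with a two-finger parallel gripper is mounted at the origin on the work surface. World frame = base frame: x ahead of the robot, y to its left, z up, the work surface at z = 0. Lengths are in m, angles in rad, forces in N, time in s.
With the tool pointing down it reaches from about 0.35 to 0.775 m from the base axis. Payload 5.5 kg.
Tool frame: the origin (TCP) lies at the very end of the fingers, on their centre line; the grasp point (between the pads) lies 19 mm behind it; z points along the fingers, y is the line along which they close (so a half turn about z gives the same grasp; the last joint's range is limited). The gripper opens to 85 mm and grips with 20 to 120 N. Pads are 22 mm wide; open, the fingers measure 114 mm over their backs; the gripper's body (76 mm by 85 mm) begins 54 mm behind the grasp point. The pads swing forward as they close: fully open they stand 13 mm farther back than shut.
Start: joints at [-1.474, 0.313, 0.046, 1.304, 0, 1.431], TCP at [0.135, -0.559, 0.231] pointing down, gripper open.
Joint ranges: [-2.76, 2.76], [-0.86, 1.69], [-1.03, 1.26], [-2.2, 2.34], [-1.47, 1.5], [-3.14, 3.14]. Speed limits (rad/s): [2.57, 2.57, 3.14, 3.14, 3.14, 3.14].

INTERFACE

Orientations are given as a unit quaternion [w, x, y, z].
In Python, from workcell import env gives the robot as it stands. The module is installed in compiled form; this text tells all that it offers.
- The arm moves only by the tool jog_arm, never from a script. Its arguments are lists of equal length, an entry for each row: "gripper": the opening, from 0 (shut) to 1 (fully open); "offset": the shift along the world's x, y, z in cm, a list of three; "twist": the turn about the world's z in degrees. In form: {"gripper": [gripper, ...], "offset": [[dx, dy, dz], ...], "twist": [twist, ...]}. A call has exactly 8 rows; each row is the pose to reach, as a shift and turn from the pose commanded when the call began; what a row does not reach only later rows make up. A row lasts 1/8 s, in which the tool goes at most 62.5 mm and 10.7 degrees, less where a joint would pass 70% of its speed; a pose out of reach is approached as far as the arm can. A call with a gripper value outside its range is refused whole. The fingers move at their own pace and stop on an object; "squeeze" is the grip in N (left out, the last holds). Time passes only in rows, so rows that repeat a pose let the fingers close, or fill a call up. It gives the time, the measured TCP pose, the force, the opening and the grip force at its end, in the units of the state.
- env.get_state(): the state, without advancing time (a new reading comes with each control period).
- env.read_camera(name): name is "scene" or "top" or "wrist"; returns a dict with "image" (420x560x3 uint8, red, green, blue), "z_map" (420x560 float32, m along the optical axis (not along the pixel's ray), 0 where there is no reading), "fovy" (degrees; the focal length in pixels is half the picture's height over the tangent of half this angle, whatever the lens; pixels are square), "cx", "cy" (the principal point, pixels), "cam_to_world" (4x4, takes a point from camera to world coordinates). Camera axes: x right, y up, looking along -z (the intrinsics and any distortion apply to the point x, -y, -z); pixel columns grow to the right and rows downward; lengths in m; the calibration is good to about 2 mm. A picture is of the moment at which its call begins.
- env.hand_in(): hands the job in; it is judged then, once.
The state is a dict: "clock": time; "joint_pos": joint angles; "qvel": joint speeds; "tau": joint torques, N m; "tcp_pos": TCP position; "orientation": TCP orientation; "wrist_force": force on the tool from outside, world axes, zero at the start; "ft_torque": the same for the moment, N m; "finger_gap": finger opening in m; "grip_force": force on a finger pad.
Only numpy, scipy, OpenCV 4.12 (cv2) and the standard library are available. Lean on these libraries where they do the work, as an engineer would, in place of code of your own. Each camera call takes 0.05 s, during which the arm holds its last target. There are 200 camera calls.

## Working session

There is one attempt and no reset: what is moved stays moved. The work goes in short steps, Python scripts to look and compute and a tool call to move; the robot and the scene stay as the last step left them, time stands still between calls to the robot, and variables do not carry over. Pictures are saved under pics/ and viewed, at most 17 in all, crops included, and the job is handed in when it is done.

Besides the shell and the picture viewer there is one more tool, called after "Call:" as name(argument=value, ...) on one line, values as JSON. jog_arm: Moves the arm, as the interface text tells. Its arguments: {"type":"object","properties":{"gripper":{"type":"array"},"offset":{"type":"array"},"twist":{"type":"array"},"squeeze":{"type":"number"}},"required":["gripper","offset","twist"]}

```bash
mkdir -p pics; cat > h.py <<'E'
import numpy as np, cv2
from workcell import env
def snap(n):
    c=env.read_camera(n); np.savez(f'{n}.npz',**{k:np.array(v) for k,v in c.items()}); return c
def load(n): return dict(np.load(f'{n}.npz'))
def rays(c,uv):
    uv=np.atleast_2d(np.array(uv,float)); f=210/np.tan(np.radians(float(c['fovy']))/2)
    d=np.c_[(uv[:,0]-c['cx'])/f,-(uv[:,1]-c['cy'])/f,-np.ones(len(uv))]
    M=np.array(c['cam_to_world']); return M[:3,3],d@M[:3,:3].T
def onplane(c,uv,z):
    o,d=rays(c,uv); return o+d*((z-o[2])/d[:,2])[:,None]
def cloud(c):
    v,u=np.mgrid[0:420,0:560]; o,d=rays(c,np.c_[u.ravel(),v.ravel()])
    return (o+d*np.array(c['z_map']).ravel()[:,None]).reshape(420,560,3)
E
python3 - <<'E'
from h import *
for n in('scene','top'):
    c=snap(n); print({k:v for k,v in c.items() if k not in('image','z_map')})
    cv2.imwrite(f'pics/{n}0.png',cv2.cvtColor(c['image'],cv2.COLOR_RGB2BGR))
print(env.get_state())
E
```

```text
{'fovy': 49.55088048303021, 'cx': 281.39732093271675, 'cy': 215.80980319001472, 'cam_to_world': array([[-0.07683287, -0.85468878,  0.51342361,  0.94782951],
       [ 0.99700244, -0.06115905,  0.04738894,  0.06086815],
       [-0.0091023 ,  0.51552562,  0.85682582,  0.81508797],
       [ 0.        ,  0.        ,  0.        ,  1.        ]])}
{'fovy': 57.688668805922084, 'cx': 282.62638644451096, 'cy': 207.95746024200142, 'cam_to_world': array([[-8.88730415e-03,  9.96222516e-01, -8.63812206e-02,
         4.59494822e-01],
       [-9.99960411e-01, -8.89203428e-03,  3.30020134e-04,
         1.32648039e-02],
       [-4.39331287e-04,  8.63807338e-02,  9.96262102e-01,
         7.88870791e-01],
       [ 0.00000000e+00,  0.00000000e+00,  0.00000000e+00,
         1.00000000e+00]])}
{'clock': 0.1, 'joint_pos': array([-1.47356243e+00,  3.13938721e-01,  4.50704271e-02,  1.30360267e+00,
       -7.99071792e-06,  1.43120515e+00]), 'qvel': array([ 4.56490207e-04, -3.87802668e-03,  1.34331744e-03,  1.82839012e-03,
        1.99100285e-05,  8.07582556e-04]), 'tau': array([ 1.54745245e-03, -4.81726348e+01,  2.99244529e+01,  1.27762451e-02,
       -2.45660649e-04, -1.04768128e-05]), 'tcp_pos': array([ 0.13485246, -0.55848228,  0.23048135]), 'orientation': array([-8.37212778e-04,  9.92997075e-01,  1.18135973e-01,  1.37374279e-05]), 'wrist_force': array([ 0.05214791, -0.11263603,  0.25961127]), 'ft_torque': array([ 0.00059882, -0.00911674,  0.05873054]), 'grip_force': 0.0, 'finger_gap': 0.0855915968054973}
```

View pics/scene0.png

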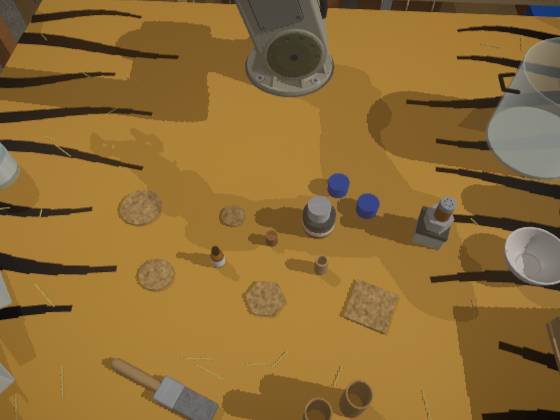

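View pics/top0.png

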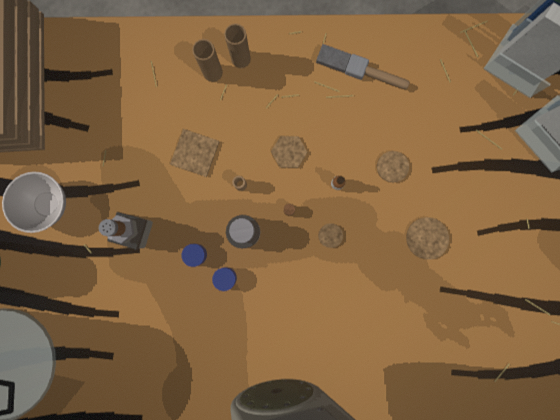

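The scene view shows the jar carrying the round tin at (319,215), and the square tin carrying the hex tin and shaker at (437,222). Two blue look-alike tins stand at (338,185) and (367,206), and three small bottles at (272,238), (217,257) and (321,265). The five mats are in the top view: square (196,152), hex (290,152), middle round (393,166), small (331,236), large (428,238).

```bash
python3 - <<'E'
from h import *
c=load('top'); P=cloud(c); Z=P[...,2]
print('tableZ',np.median(Z[300:340,300:360]))
s=load('scene'); PS=cloud(s)
print('scene tableZ',np.median(PS[330:380,240:300,2]))
def comps(P,lo,hi,box,mn=40):
    m=((P[...,2]>lo)&(P[...,2]<hi)&(P[...,0]>box[0])&(P[...,0]<box[1])&(P[...,1]>box[2])&(P[...,1]<box[3])).astype(np.uint8)
    n,l,st,ce=cv2.connectedComponentsWithStats(m)
    for i in range(1,n):
        if st[i,4]>=mn:
            q=P[l==i]; cn=cv2.findContours((l==i).astype(np.uint8),0,2)[0][0].reshape(-1,2)
            w=onplane(c if P is not PS else s,cn,np.median(q[:,2]))
            r=cv2.minAreaRect((w[:,:2]*1000).astype(np.float32)); 
            print(st[i,4],ce[i].round(0),'z',np.percentile(q[:,2],[5,50,95]).round(4),'rect',np.round(r[0],1),np.round(r[1],1),round(r[2],1),'circ',[np.round(x,1) for x in cv2.minEnclosingCircle((w[:,:2]*1000).astype(np.float32))])
box=(0.3,0.75,-.35,.4)
for nm,PP in(('top',P),('scene',PS)):
  for lo,hi in((.003,.009),(.02,.04),(.044,.056),(.07,.09),(.115,.135)):
    print(nm,lo,hi); comps(PP,lo,hi,box)
for nm,q in(('top',c),('scene',s)):
  m=load(nm)['image']
  cr={'top':m[120:290,80:330],'scene':m[160:280,180:480]}[nm]
  cv2.imwrite(f'pics/{nm}crop.png',cv2.cvtColor(cv2.resize(cr,None,fx=2.6,fy=2.6,interpolation=cv2.INTER_CUBIC),cv2.COLOR_RGB2BGR))
E
```

```text
tableZ 0.000548634518131419
scene tableZ -0.0010472484772934831
top 0.003 0.009
1389 [194. 152.] z [0.0046 0.0068 0.0086] rect [645.5 195.5] [83.6 85.8] 70.9 circ [array([647.3, 196.1]), np.float64(55.8)]
800 [289. 151.] z [0.0045 0.0069 0.0086] rect [645.5   0.7] [75.1 65.7] 89.5 circ [array([ 6.459e+02, -4.000e-01]), np.float64(38.7)]
755 [393. 166.] z [0.0046 0.0067 0.0085] rect [ 614.  -216.2] [64.3 66. ] 44.0 circ [array([ 614.8, -215.6]), np.float64(34.2)]
1340 [427. 238.] z [0.0043 0.0066 0.0085] rect [ 464.2 -281.8] [86.2 83.6] 89.5 circ [array([ 465.4, -281.6]), np.float64(44.5)]
456 [330. 235.] z [0.0044 0.0066 0.0085] rect [471.4 -83.7] [49.2 48.7] 62.5 circ [array([473.2, -85.4]), np.float64(26.8)]
top 0.02 0.04
66 [336. 183.] z [0.0225 0.0368 0.0395] rect [575.7 -95.7] [25.1 23.3] 25.2 circ [array([576.7, -97.4]), np.float64(13.7)]
110 [289. 209.] z [0.0258 0.0286 0.0308] rect [523.7   0.8] [21.3 22.7] 44.5 circ [array([523.7,   0.7]), np.float64(11.9)]
92 [144. 233.] z [0.0207 0.0285 0.0369] rect [476.8 288.7] [ 6.9 56.5] 75.2 circ [array([476.9, 289.4]), np.float64(28.
[... 2436 characters left out ...]
76.8, 102.8]), np.float64(16.6)]
scene 0.044 0.056
345 [319. 219.] z [0.0454 0.049  0.0527] rect [483.2  91.9] [56.7 63.3] 1.2 circ [array([478.8,  91.7]), np.float64(33.9)]
366 [430. 227.] z [0.0453 0.049  0.0537] rect [482.7 315.6] [60.1 63.6] 73.1 circ [array([482.7, 315.1]), np.float64(40.8)]
scene 0.07 0.09
421 [319. 206.] z [0.0743 0.079  0.081 ] rect [479.4  91.1] [49.9 44. ] 2.7 circ [array([479.7,  89.6]), np.float64(25.3)]
337 [438. 218.] z [0.0722 0.079  0.0873] rect [486.8 314.3] [48. 49.] 40.7 circ [array([484.5, 316.2]), np.float64(27.6)]
scene 0.115 0.135
225 [448. 204.] z [0.1164 0.1226 0.1249] rect [486.2 319. ] [28.8 34.9] 48.8 circ [array([485.4, 318. ]), np.float64(17.6)]
```

View pics/topcrop.png

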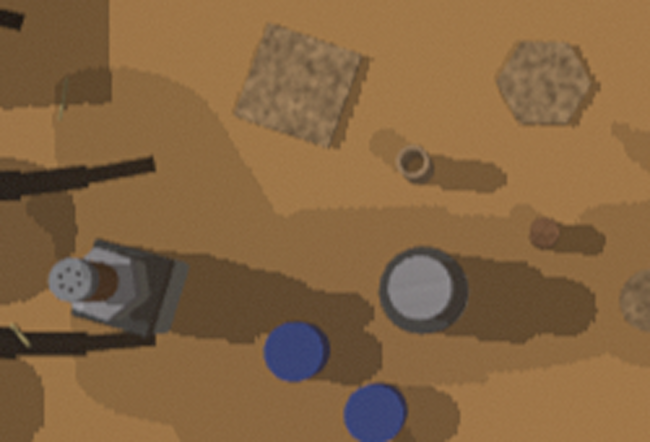

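View pics/scenecrop.png

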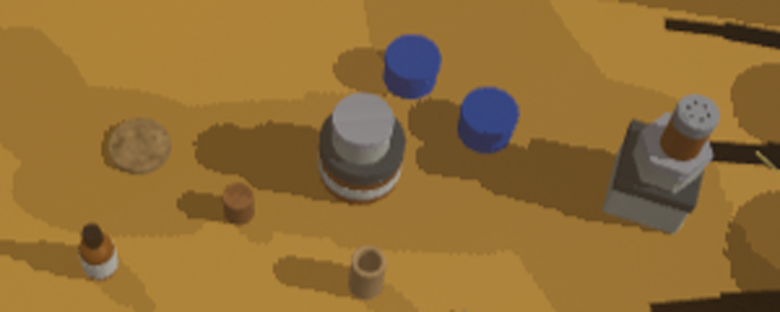

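The crops confirm it. The wanted round tin is the white one with the aluminium lid on the jar, top view (242,232). The two blue ones, at (193,254) and (223,278), are the look-alikes and stay put. The hex tin and shaker are on the square tin at (125,230). Sizes and heights agree with the text, so I set out.

Call:
jog_arm(gripper=[0.6,0.6,0.6,0.6,0.6,0.6,0.6,0.6], offset=[[31,36,2],[31,36,2],[31,36,2],[31,36,2],[31,36,2],[31,36,2],[31,36,2],[31,36,2]], twist=[10,20,30,40,50,60,60,60], squeeze=30)

```text
clock: 1.1
tcp_pos: [0.4461, -0.1965, 0.2512]
orientation: [-0.0, 0.8, 0.6, 0.0]
wrist_force: [-0.3, -1.3, -0.3]
finger_gap: 0.0513
grip_force: 0.0
```

Call:
jog_arm(gripper=[0.6,0.6,0.6,0.6,0.6,0.6,0.6,0.6], offset=[[4.1,51.7,0],[4.1,51.7,0],[4.1,51.7,0],[4.1,51.7,0],[4.1,51.7,0],[4.1,51.7,0],[4.1,51.7,0],[4.1,51.7,0]], twist=[0,0,0,0,0,0,0,0])

```text
clock: 2.1
tcp_pos: [0.4841, 0.3015, 0.251]
orientation: [0.0, 0.801, 0.599, -0.0]
wrist_force: [0.8, -0.3, 0.9]
finger_gap: 0.0514
grip_force: 0.0
```

```bash
cat >> h.py <<'E'
def wpic(name,z=None):
    c=snap('wrist'); cv2.imwrite(f'pics/{name}.png',cv2.cvtColor(c['image'],cv2.COLOR_RGB2BGR)); return c
def slabs(c,lo,hi,box,mn=150):
    P=cloud(c); m=((P[...,2]>lo)&(P[...,2]<hi)&(P[...,0]>box[0])&(P[...,0]<box[1])&(P[...,1]>box[2])&(P[...,1]<box[3])).astype(np.uint8)
    n,l,st,ce=cv2.connectedComponentsWithStats(m)
    for i in range(1,n):
        if st[i,4]<mn: continue
        q=P[l==i]; cn=cv2.findContours((l==i).astype(np.uint8),0,2)[0]; cn=max(cn,key=len).reshape(-1,2)
        w=(onplane(c,cn,np.median(q[:,2]))[:,:2]*1000).astype(np.float32); r=cv2.minAreaRect(w); e=cv2.minEnclosingCircle(w)
        print(st[i,4],ce[i].round(0),'z',np.median(q[:,2]).round(4),'rect',np.round(r[0],1),np.round(r[1],1),round(r[2],1),'circ',np.round(e[0],1),round(e[1],1))
E
python3 - <<'E'
from h import *
c=wpic('w1'); print(c['cam_to_world'].round(3).tolist(),c['fovy'])
b=(.4,.6,.25,.4)
for lo,hi in((.115,.135),(.074,.087),(.045,.056)): print(lo); slabs(c,lo,hi,b)
E
```

```text
[[0.959, 0.27, 0.083, 0.505], [-0.282, 0.917, 0.282, 0.373], [-0.0, -0.294, 0.956, 0.394], [0.0, 0.0, 0.0, 1.0]] 64.06385280370584
0.115
1044 [276. 177.] z 0.1244 rect [485.7 319.5] [29.9 28.7] 73.6 circ [485.8 319.6] 15.3
0.074
886 [276. 163.] z 0.0805 rect [485.3 320.1] [46.8 46.1] 72.2 circ [484.4 317.3] 26.4
0.045
1212 [274. 160.] z 0.0504 rect [482.6 316.4] [59.2 59.7] 73.6 circ [482.5 315.8] 41.1
```

View pics/w1.png

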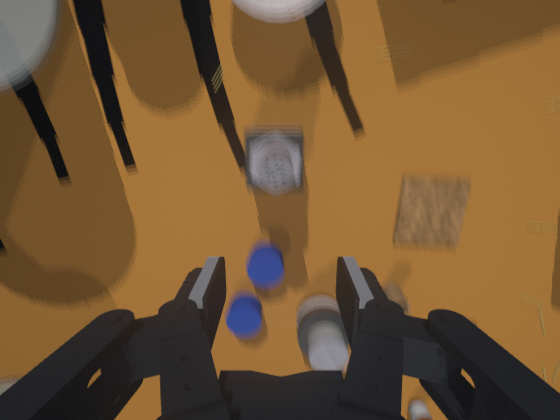

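The wrist view shows the shaker at (276,177) on the hex tin and square tin, with the two blue tins and the jar below it. The shaker comes out at (486,319) mm, which agrees with the other cameras, so I descend and grip.

Call:
jog_arm(gripper=[0.6,0.6,0.6,0.6,0.6,0,0,0], offset=[[0,0.1,-6],[0,0.1,-11],[0,0.1,-15],[0,0.1,-16.4],[0,0.1,-16.4],[0,0.1,-16.4],[0,0.1,-16.4],[0,0.1,-16.4]], twist=[0,0,0,0,0,0,0,0], squeeze=25)

```text
clock: 3.15
tcp_pos: [0.4858, 0.301, 0.0894]
orientation: [0.0, 0.801, 0.599, 0.002]
wrist_force: [-0.3, -0.1, 6.1]
finger_gap: 0.0228
grip_force: 20.0
```

Call:
jog_arm(gripper=[0,0,0,0,0,0,0,0], offset=[[0,0,0],[0,0,0],[0,0,0.5],[0,0,2],[0,0,5],[0,0,10],[0,0,10],[0,0,10]], twist=[0,0,0,0,0,0,0,0])

```text
clock: 4.15
tcp_pos: [0.4845, 0.3004, 0.1878]
orientation: [0.0, 0.801, 0.599, 0.0]
wrist_force: [-0.1, -0.1, -1.1]
finger_gap: 0.0227
grip_force: 19.8
```

I missed that the last travel fell 17 mm short, because it ran past the 500 mm a call allows. I check whether the shaker is held before going on.

```bash
python3 - <<'E'
from h import *
c=wpic('w2'); s=snap('scene')
cv2.imwrite('pics/s2.png',cv2.cvtColor(cv2.resize(s['image'][60:280,300:500],None,fx=2.6,fy=2.6),cv2.COLOR_RGB2BGR))
b=(.4,.6,.25,.4)
for q in (c,s):
  for lo,hi in((.07,.087),(.115,.135),(.2,.23),(.045,.056)): print(lo); slabs(q,lo,hi,b)
E
```

```text
0.07
2635 [274. 179.] z 0.0805 rect [485.7 321.5] [45.4 46.3] 71.8 circ [484.3 317.9] 26.6
0.115
0.2
8445 [281. 270.] z 0.2225 rect [486.2 309.8] [45.4 55.8] 12.1 circ [487.4 311.2] 28.9
0.045
1605 [270. 164.] z 0.0503 rect [482.6 316.1] [59.7 59.6] 73.6 circ [482.5 316. ] 41.1
0.07
524 [439. 216.] z 0.0787 rect [484.7 316.4] [47.7 57.6] 40.7 circ [484.5 316.3] 28.9
0.115
0.2
0.045
359 [430. 226.] z 0.049 rect [482.  315.8] [59.9 62.4] 73.4 circ [482.5 314.5] 40.4
```

View pics/s2.png

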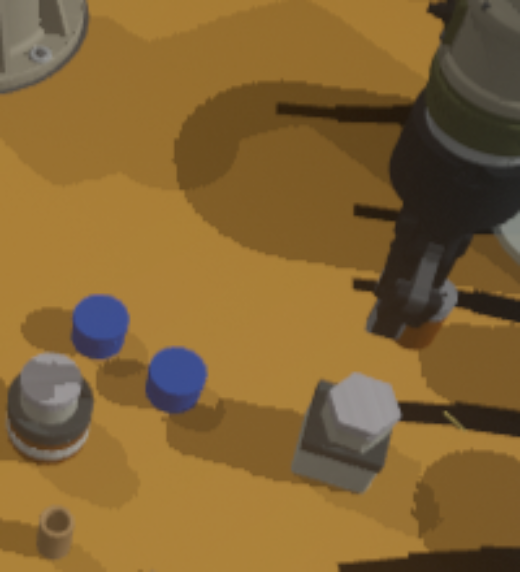

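View pics/w2.png

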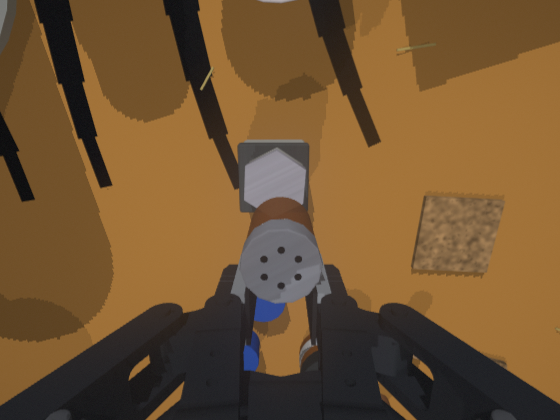

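The scene crop shows the shaker at (420,320) gripped only at its edge, and the wrist view shows its top at (282,262). The hex tin stayed on the square tin. I measure the shaker's tilt before setting it back to regrip.

```bash
python3 - <<'E'
from h import *
c=load('wrist');P=cloud(c)
v,u=np.mgrid[0:420,0:560]; m=((u-282)**2+(v-260)**2<30**2)
q=P[m]; q=q[abs(q[:,2]-np.median(q[:,2]))<.01]
A=np.c_[q[:,:2]-q[:,:2].mean(0),np.ones(len(q))]; k=np.linalg.lstsq(A,q[:,2],rcond=None)[0]
print('tilt deg',np.degrees(k[:2]),'z',k[2],'centre',q.mean(0))
P=cloud(c); hm=((P[...,2]>.078)&(P[...,2]<.084)&(P[...,0]>.45)&(P[...,0]<.52)&(P[...,1]>.28)&(P[...,1]<.35)).astype(np.uint8)
cn=max(cv2.findContours(hm,0,2)[0],key=len); ap=cv2.approxPolyDP(cn,6,True).reshape(-1,2)
print((onplane(c,ap,.08)*1000).round(1)[:,:2].tolist())
print(env.get_state()['tcp_pos'])
E
```

```text
tilt deg [-0.10634379  0.19364358] z 0.22270750765231015 centre [0.4908938  0.32116467 0.22270751]
[[510.0, 322.2], [493.1, 342.1], [468.2, 337.7], [458.2, 312.2], [466.2, 303.9], [488.1, 306.7], [499.8, 296.6]]
[0.48363422 0.30007233 0.18629939]
```

It is level. I set it back down, reposition 2 cm in y, and regrip.

Call:
jog_arm(gripper=[0,0,0,0,0,0,0.6,0.6], offset=[[0,0,-5],[0,0,-8],[0,0,-9.4],[0,0,-9.8],[0,0,-10],[0,0,-10],[0,0,-10],[0,0,-10]], twist=[0,0,0,0,0,0,0,0])

```text
clock: 5.25
tcp_pos: [0.4848, 0.3007, 0.0879]
orientation: [0.0, 0.801, 0.599, 0.001]
wrist_force: [-0.5, 0.6, 0.7]
finger_gap: 0.0357
grip_force: 0.0
```

Call:
jog_arm(gripper=[0.65,0.65,0.65,0.65,0.65,0.65,0,0], offset=[[0,0,0],[0,0,0],[0.2,0.7,0],[0.3,1.4,0],[0.4,2,0],[0.4,2,0],[0.4,2,0],[0.4,2,0]], twist=[0,0,0,0,0,0,0,0])

```text
clock: 6.25
tcp_pos: [0.4884, 0.3203, 0.0874]
orientation: [0.0, 0.801, 0.599, 0.0]
wrist_force: [-0.6, 0.5, 0.0]
finger_gap: 0.0292
grip_force: 25.0
```

Call:
jog_arm(gripper=[0,0,0,0,0,0,0,0], offset=[[0,0,0],[0,0,0],[0,0,0],[0,0,0.5],[0,0,2],[0,0,6],[0,0,10],[0,0,10]], twist=[0,0,0,0,0,0,0,0])

```text
clock: 7.25
tcp_pos: [0.4908, 0.3216, 0.1923]
orientation: [0.001, 0.801, 0.599, 0.004]
wrist_force: [-0.2, 0.4, -1.0]
finger_gap: 0.0293
grip_force: 25.0
```

Call:
jog_arm(gripper=[0,0,0,0,0,0,0,0], offset=[[-0.2,-4,0],[-0.5,-10,0],[-0.8,-16,0],[-1.1,-22,0],[-1.4,-28,0],[-1.7,-34,0],[-1.8,-38.5,0],[-1.8,-40.5,0]], twist=[0,0,0,0,0,0,0,0])

```text
clock: 8.25
tcp_pos: [0.4698, -0.0869, 0.1871]
orientation: [-0.0, 0.802, 0.598, -0.0]
wrist_force: [-1.0, 0.9, -0.8]
finger_gap: 0.0298
grip_force: 25.0
```

Call:
jog_arm(gripper=[0,0,0,0,0,0,0,0], offset=[[0,0,-2],[0,0,-5],[0,0,-8],[0,0,-9],[0,0,-9],[0,0,-9],[0,0,-9],[0,0,-9]], twist=[0,0,0,0,0,0,0,0])

```text
clock: 9.25
tcp_pos: [0.4709, -0.0847, 0.098]
orientation: [0.001, 0.801, 0.599, 0.0]
wrist_force: [0.4, 1.2, -1.8]
finger_gap: 0.0295
grip_force: 25.0
```

```bash
python3 - <<'E'
from h import *
s=env.get_state(); print(s['tcp_pos'],s['finger_gap'])
c=wpic('w3'); b=(.4,.56,-.16,0)
for lo,hi in((.003,.009),(.1,.15)): print(lo); slabs(c,lo,hi,b)
P=cloud(c); print(P[250:275:8,260:305:10].round(3).tolist())
s=snap('scene'); t=snap('top')
for q in(s,t): slabs(q,.1,.15,b,60);slabs(q,.003,.009,b,60)
E
```

```text
[ 0.47094579 -0.08472651  0.09802677] 0.029491690746397157
0.003
2903 [279. 206.] z 0.0065 rect [470.5 -81.4] [43.1 49.9] 74.9 circ [469.6 -84.8] 25.2
0.1
12743 [280. 292.] z 0.135 rect [470.4 -79.1] [101.   52.2] 6.4 circ [470.9 -83.8] 54.7
[[[0.467, -0.066, 0.114], [0.472, -0.065, 0.119], [0.476, -0.065, 0.12], [0.48, -0.067, 0.119], [0.483, -0.07, 0.114]], [[0.468, -0.066, 0.122], [0.473, -0.064, 0.127], [0.476, -0.065, 0.127], [0.48, -0.067, 0.126], [0.483, -0.069, 0.124]], [[0.469, -0.065, 0.13], [0.473, -0.065, 0.133], [0.476, -0.065, 0.134], [0.48, -0.067, 0.134], [0.483, -0.069, 0.131]], [[0.469, -0.066, 0.136], [0.472, -0.066, 0.136], [0.475, -0.068, 0.135], [0.479, -0.069, 0.135], [0.482, -0.07, 0.135]]]
350 [231. 186.] z 0.1319 rect [474.4 -70.7] [32.4 76.9] 77.5 circ [473.2 -76.3] 38.4
376 [233. 215.] z 0.0053 rect [467.4 -83.6] [48.7 48.5] 4.1 circ [467.8 -83.8] 25.6
110 [322. 235.] z 0.0063 rect [471.8 -66.4] [47. 16.] 1.8 circ [472.1 -74.3] 23.5
```

View pics/w3.png

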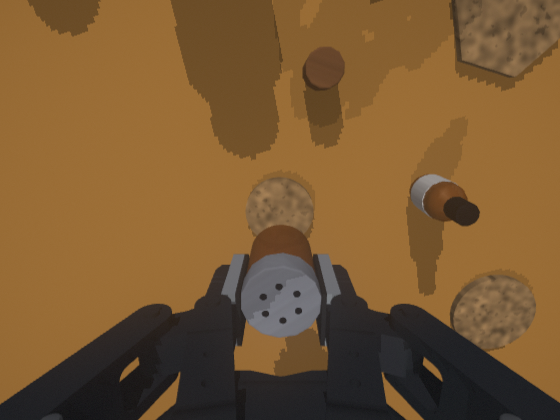

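The wrist view shows the shaker's top at (282,295), with its mat behind at (280,206). The shaker sits about 6 mm ahead of the TCP, so I correct by (-0.2, -0.6) cm and lower it.

Call:
jog_arm(gripper=[0,0,0,0,0,0,0,0], offset=[[-0.2,-0.6,-3],[-0.2,-0.6,-6],[-0.2,-0.6,-7.4],[-0.2,-0.6,-7.8],[-0.2,-0.6,-8.1],[-0.2,-0.6,-8.3],[-0.2,-0.6,-8.5],[-0.2,-0.6,-8.5]], twist=[0,0,0,0,0,0,0,0])

```text
clock: 10.4
tcp_pos: [0.4691, -0.0907, 0.0133]
orientation: [0.001, 0.801, 0.599, 0.0]
wrist_force: [-1.4, 0.5, 5.2]
finger_gap: 0.0293
grip_force: 25.4
```

Call:
jog_arm(gripper=[0.5,0.5,0.5,0.5,0.5,0.5,0.5,0.5], offset=[[0,0,0],[0,0,0],[0,0,0],[0,0,2],[0,0,6],[0,0,11],[0,0,16],[0,0,19]], twist=[0,0,0,0,0,0,0,0])

```text
clock: 11.4
tcp_pos: [0.4692, -0.0909, 0.205]
orientation: [0.001, 0.801, 0.599, 0.001]
wrist_force: [0.5, 0.1, -0.8]
finger_gap: 0.0426
grip_force: 0.0
```

```bash
python3 - <<'E'
from h import *
c=snap('wrist'); s=snap('scene'); t=snap('top'); b=(.4,.56,-.16,0)
for q in(c,s,t): print('cam');slabs(q,.046,.056,b,40);slabs(q,.003,.009,b,60)
# hex corners from scene/top
for q,n in((s,'s'),(t,'t')):
    slabs(q,.07,.087,(.4,.6,.25,.4),60)
print(env.get_state()['tcp_pos'])
E
```

```text
cam
821 [280. 184.] z 0.0505 rect [470.1 -85.4] [29.7 28.2] 74.3 circ [470.6 -85.3] 15.1
864 [278. 167.] z 0.0065 rect [469.7 -83.3] [46.5 49.5] 80.9 circ [469.4 -85.1] 25.2
cam
152 [231. 204.] z 0.0491 rect [468.4 -84.1] [28.4 28.3] 4.1 circ [468.5 -83.4] 15.4
191 [234. 218.] z 0.0052 rect [470.6 -82.5] [44.5 49.2] 17.5 circ [468.  -83.6] 25.7
cam
177 [333. 234.] z 0.0508 rect [472.2 -82.9] [25.1 27.1] 88.9 circ [472.  -83.9] 14.8
224 [328. 235.] z 0.0068 rect [472.  -81.3] [44.9 47. ] 89.5 circ [470.8 -84.1] 25.5
518 [439. 215.] z 0.0787 rect [484.1 316.9] [47.8 56.1] 41.0 circ [484.4 317.2] 28.2
588 [119. 228.] z 0.0807 rect [485.5 316.4] [54.1 46.4] 71.2 circ [486.3 316.2] 27.0
[ 0.46953778 -0.0909638   0.20385749]
```

The shaker stands within 1 mm of its mat's centre. Next is the hex tin, with flat normals at about -18.5° and its centre at (485, 317).

Call:
jog_arm(gripper=[0.85,0.85,0.85,0.85,0.85,0.85,0.85,0.85], offset=[[0.2,4,0],[0.4,10,0],[0.7,16,0],[0.9,22,0],[1.1,28,0],[1.4,34,0],[1.6,39,0],[1.6,40.7,0]], twist=[-2,-2,-2,-2,-2,-2,-2,-2])

```text
clock: 12.55
tcp_pos: [0.4832, 0.3187, 0.2]
orientation: [-0.0, 0.81, 0.586, -0.001]
wrist_force: [0.3, 0.2, -0.5]
finger_gap: 0.0723
grip_force: 0.0
```

Call:
jog_arm(gripper=[0.85,0.85,0.85,0.85,0.85,0.85,0.85,0.85], offset=[[0,0,-4],[0,0,-9],[0,0,-9],[0,0,-9],[0,0,-9],[0,0,-9],[0,0,-9],[0,0,-9]], twist=[0,0,0,0,0,0,0,0])

```text
clock: 13.55
tcp_pos: [0.4846, 0.3165, 0.1127]
orientation: [0.0, 0.811, 0.585, 0.0]
wrist_force: [-0.5, -0.3, -0.0]
finger_gap: 0.0725
grip_force: 0.0
```

```bash
python3 - <<'E'
from h import *
c=wpic('w4'); b=(.4,.56,.25,.4)
slabs(c,.07,.087,b); slabs(c,.045,.056,b)
print(env.get_state()['tcp_pos'])
E
```

```text
5701 [280. 238.] z 0.0804 rect [484.7 318.2] [54.5 46. ] 70.1 circ [484.6 318.3] 27.3
2485 [274. 202.] z 0.0503 rect [482.5 316.6] [60.4 58.9] 73.7 circ [482.6 316. ] 41.1
[0.48444594 0.31649632 0.11257138]
```

View pics/w4.png

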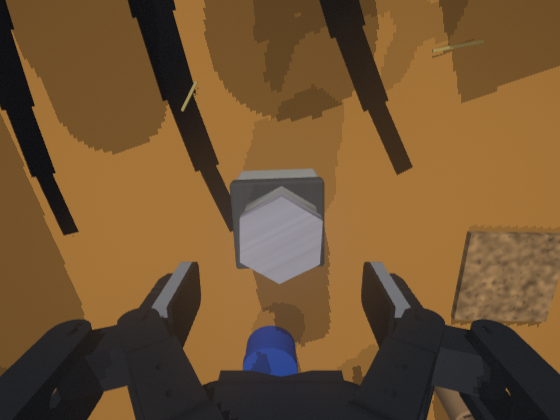

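The wrist view shows the hex tin's lid centred at (280,238), between the fingers and with its flats facing the pads. It comes out at (484.7, 318), so I descend and grip.

Call:
jog_arm(gripper=[0.85,0.85,0.85,0.85,0,0,0,0], offset=[[0,0.2,-3],[0,0.2,-5],[0,0.2,-5.6],[0,0.2,-5.6],[0,0.2,-5.6],[0,0.2,-5.6],[0,0.2,-5.6],[0,0.2,-5.6]], twist=[-1,-1,-1,-1,-1,-1,-1,-1], squeeze=30)

```text
clock: 14.6
tcp_pos: [0.4853, 0.3189, 0.0575]
orientation: [0.0, 0.816, 0.578, 0.001]
wrist_force: [0.1, -0.3, 5.2]
finger_gap: 0.0452
grip_force: 32.2
```

Call:
jog_arm(gripper=[0,0,0,0,0,0,0,0], offset=[[0,0,0],[0,0,0],[0,0,0.5],[0,0,1.5],[0,0,4],[0,0,8],[0,0,11],[0,0,11]], twist=[0,0,0,0,0,0,0,0])

```text
clock: 15.6
tcp_pos: [0.4861, 0.3192, 0.1695]
orientation: [0.001, 0.816, 0.578, 0.003]
wrist_force: [1.1, 0.1, -0.9]
finger_gap: 0.0455
grip_force: 31.5
```

Call:
jog_arm(gripper=[0,0,0,0,0,0,0,0], offset=[[1.5,-3,0],[4,-8,0],[6.5,-13,0],[9,-18,0],[11.5,-23,0],[14,-28,0],[15.5,-31,0],[16,-31.9,0]], twist=[2,5,8,11,14,17,18,18])

```text
clock: 16.6
tcp_pos: [0.6443, -0.0028, 0.1645]
orientation: [-0.001, 0.717, 0.697, -0.001]
wrist_force: [-1.1, 0.2, -1.1]
finger_gap: 0.0452
grip_force: 31.4
```

Call:
jog_arm(gripper=[0,0,0,0,0,0,0,0], offset=[[0,0,-3],[0,0,-6],[0,0,-8],[0,0,-8],[0,0,-8],[0,0,-8],[0,0,-8],[0,0,-8]], twist=[0,0,0,0,0,0,0,0])

```text
clock: 17.6
tcp_pos: [0.6447, -0.0006, 0.0869]
orientation: [0.0, 0.716, 0.698, 0.0]
wrist_force: [-0.0, -0.8, -1.2]
finger_gap: 0.0456
grip_force: 31.4
```

```bash
python3 - <<'E'
from h import *
c=wpic('w5'); b=(.57,.74,-.09,.09)
slabs(c,.003,.009,b); slabs(c,.055,.075,b); 
P=cloud(c); g=c['image'].astype(int)
for col in (260,280,300): print([tuple((P[r,col]*1000).round(0).astype(int)) for r in range(200,300,12)])
print(env.get_state()['tcp_pos'],env.get_state()['orientation'])
E
```

```text
5050 [282. 203.] z 0.0065 rect [645.6   8.1] [57.  66.3] 87.2 circ [645.5  -1.3] 37.9
[(np.int64(631), np.int64(11), np.int64(7)), (np.int64(630), np.int64(3), np.int64(7)), (np.int64(630), np.int64(-6), np.int64(6)), (np.int64(636), np.int64(18), np.int64(91)), (np.int64(637), np.int64(20), np.int64(108)), (np.int64(637), np.int64(15), np.int64(109)), (np.int64(637), np.int64(11), np.int64(110)), (np.int64(636), np.int64(5), np.int64(110)), (np.int64(636), np.int64(0), np.int64(110))]
[(np.int64(644), np.int64(11), np.int64(6)), (np.int64(644), np.int64(2), np.int64(5)), (np.int64(645), np.int64(23), np.int64(88)), (np.int64(645), np.int64(24), np.int64(106)), (np.int64(645), np.int64(21), np.int64(110)), (np.int64(645), np.int64(16), np.int64(110)), (np.int64(644), np.int64(10), np.int64(110)), (np.int64(644), np.int64(5), np.int64(109)), (np.int64(644), np.int64(0), np.int64(110))]
[(np.int64(658), np.int64(10), np.int64(6)), (np.int64(658), np.int64(1), np.int64(5)), (np.int64(658), np.int64(-7), np.int64(7)), (np.int64(653), np.int64(18), np.int64(90)), (np.int64(652), np.int64(20), np.int64(109)), (np.int64(652), np.int64(15), np.int64(110)), (np.int64(652), np.int64(10), np.int64(110)), (np.int64(652), np.int64(4), np.int64(109)), (np.int64(652), np.int64(-1), np.int64(110))]
[ 6.44573315e-01 -6.09718931e-04  8.67079550e-02] [2.50671741e-04 7.15928839e-01 6.98173180e-01 2.13965990e-04]
```

View pics/w5.png

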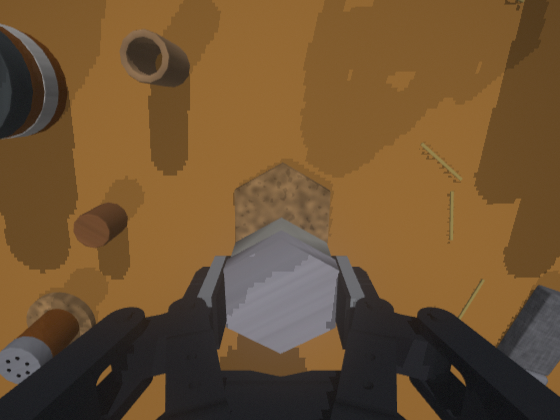

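The wrist view shows the hex tin level in the grip at (280,290), parallel to its mat at (282,203), with the centres 1 mm apart. I lower it.

Call:
jog_arm(gripper=[0,0,0,0,0,0,0,0], offset=[[0,0.1,-3],[0,0.1,-5.5],[0,0.1,-6.5],[0,0.1,-6.9],[0,0.1,-7.1],[0,0.1,-7.3],[0,0.1,-7.4],[0,0.1,-7.4]], twist=[-1,-1,-1,-1,-1,-1,-1,-1])

```text
clock: 18.65
tcp_pos: [0.6451, 0.0003, 0.0135]
orientation: [0.001, 0.722, 0.692, 0.001]
wrist_force: [-2.6, -0.3, 5.2]
finger_gap: 0.0454
grip_force: 32.1
```

Call:
jog_arm(gripper=[0.85,0.85,0.85,0.85,0.85,0.85,0.85,0.85], offset=[[0,0,0],[0,0,0],[0,0,0],[0,0,1],[0,0,4],[0,0,9],[0,0,14],[0,0,14]], twist=[0,0,0,0,0,0,0,0])

```text
clock: 19.65
tcp_pos: [0.6477, 0.0001, 0.1585]
orientation: [0.004, 0.722, 0.692, 0.003]
wrist_force: [1.5, 0.3, 0.1]
finger_gap: 0.0727
grip_force: 0.0
```

```bash
python3 - <<'E'
from h import *
c=snap('wrist'); b=(.57,.74,-.09,.09)
for q in (c,snap('scene'),snap('top')): print('cam'); slabs(q,.003,.009,b,100); slabs(q,.03,.042,b,100)
E
```

```text
cam
1610 [277. 178.] z 0.0065 rect [645.7   5.8] [60.4 66.2] 86.4 circ [645.1  -1.8] 37.9
2692 [276. 200.] z 0.0364 rect [644.6  -0.8] [52.9 45.8] 86.8 circ [644.4  -1. ] 26.7
cam
389 [265. 304.] z 0.0051 rect [650.2   2.9] [61.4 67.6] 23.9 circ [6.434e+02 5.000e-01] 38.0
437 [266. 294.] z 0.0349 rect [646.    1.6] [45.8 46.7] 31.2 circ [6.437e+02 1.000e-01] 26.0
cam
```

Call:
jog_arm(gripper=[1,1,1,1,1,1,1,1], offset=[[-1.5,3,0],[-4,8,0],[-6.5,13,0],[-9,18,0],[-11.5,23,0],[-14,28,0],[-15.5,31,0],[-16.2,31.6,0]], twist=[-2,-5,-8,-11,-14,-14,-14,-14])

```text
clock: 20.8
tcp_pos: [0.4802, 0.3177, 0.1505]
orientation: [-0.0, 0.8, 0.6, -0.002]
wrist_force: [-0.6, 0.0, -0.4]
finger_gap: 0.0852
grip_force: 0.0
```

Call:
jog_arm(gripper=[1,1,1,1,1,1,1,1], offset=[[0,0,-3],[0,0,-6],[0,0,-7],[0,0,-7],[0,0,-7],[0,0,-7],[0,0,-7],[0,0,-7]], twist=[0,0,0,0,0,0,0,0])

```text
clock: 21.8
tcp_pos: [0.4826, 0.3166, 0.0827]
orientation: [0.0, 0.801, 0.599, 0.0]
wrist_force: [0.8, 0.7, 0.2]
finger_gap: 0.0853
grip_force: 0.0
```

```bash
python3 - <<'E'
from h import *
c=wpic('w6'); b=(.4,.56,.25,.4)
for q in (c,snap('scene'),snap('top')): slabs(q,.042,.056,b,100)
print(env.get_state()['tcp_pos'],env.get_state()['orientation'])
E
```

```text
10509 [281. 239.] z 0.0504 rect [482.9 317.3] [60.6 59.4] 73.6 circ [482.7 316.6] 41.4
563 [430. 223.] z 0.0488 rect [482.  314.7] [60.5 64.9] 75.6 circ [483.9 313.6] 41.4
999 [127. 230.] z 0.0507 rect [483.8 314.5] [63. 60.] 73.8 circ [484.4 315.3] 42.2
[0.48241946 0.31648984 0.08243   ] [6.86565040e-05 8.00874436e-01 5.98832300e-01 9.79764753e-05]
```

The hex tin is centred. The square tin is under the TCP and aligned (73.6° against a tool angle of -16.4°). I descend and grip.

Call:
jog_arm(gripper=[1,1,1,1,1,0,0,0], offset=[[0,0,-3],[0,0,-5.5],[0,0,-6.7],[0,0,-7],[0,0,-7],[0,0,-7],[0,0,-7],[0,0,-7]], twist=[0,0,0,0,0,0,0,0], squeeze=40)

```text
clock: 22.95
tcp_pos: [0.4831, 0.3168, 0.0133]
orientation: [0.0, 0.801, 0.599, 0.001]
wrist_force: [0.3, -0.3, 6.1]
finger_gap: 0.0595
grip_force: 44.5
```

Call:
jog_arm(gripper=[0,0,0,0,0,0,0,0], offset=[[0,0,0],[0,0,0],[0,0,0.5],[0,0,1.5],[0,0,4],[0,0,7],[0,0,9],[0,0,9]], twist=[0,0,0,0,0,0,0,0])

```text
clock: 23.95
tcp_pos: [0.4836, 0.317, 0.1043]
orientation: [0.0, 0.801, 0.599, 0.002]
wrist_force: [0.4, -0.0, -2.4]
finger_gap: 0.0594
grip_force: 43.9
```

Call:
jog_arm(gripper=[0,0,0,0,0,0,0,0], offset=[[2,-1.5,0],[6,-4.5,0],[10,-7.5,0],[14,-10.5,0],[16.2,-12,0],[16.2,-12,0],[16.2,-12,0],[16.2,-12,0]], twist=[-1,-2,-3,-3,-3,-3,-3,-3])

```text
clock: 24.95
tcp_pos: [0.6431, 0.1973, 0.1019]
orientation: [-0.0, 0.816, 0.578, -0.001]
wrist_force: [-0.2, -0.1, -2.2]
finger_gap: 0.0593
grip_force: 44.0
```

```bash
python3 - <<'E'
from h import *
c=wpic('w7'); b=(.56,.74,.1,.3)
slabs(c,.003,.009,b); slabs(c,.13,.15,b)
P=cloud(c)
for col in (250,280,310): print([(P[r,col]*1000).round(0).astype(int).tolist() for r in range(140,300,16)])
print(env.get_state()['tcp_pos'],env.get_state()['orientation'])
m=((P[...,2]>.003)&(P[...,2]<.009)&(P[...,0]>.58)&(P[...,0]<.72)&(P[...,1]>.13)&(P[...,1]<.27)).astype(np.uint8)
cn=max(cv2.findContours(m,0,2)[0],key=len); print((onplane(c,cv2.approxPolyDP(cn,5,True).reshape(-1,2),.006)*1000).round(1)[:,:2].tolist())
E
```

```text
5608 [284. 182.] z 0.0065 rect [652.1 216. ] [37.8 80.1] 70.7 circ [651.8 215.8] 44.0
24705 [280. 303.] z 0.1389 rect [643.6 199. ] [62.2 94.8] 70.7 circ [644.3 200.9] 47.4
[[639, 252, -1], [635, 241, 2], [631, 231, 6], [627, 220, 6], [623, 209, 7], [640, 228, 112], [642, 228, 131], [642, 225, 139], [640, 220, 140], [637, 214, 139]]
[[659, 245, 0], [655, 234, 0], [652, 224, 6], [648, 213, 6], [644, 201, 6], [652, 223, 110], [652, 224, 131], [651, 221, 138], [649, 216, 138], [647, 210, 139]]
[[679, 238, 0], [676, 227, 0], [672, 217, 7], [669, 206, 7], [665, 194, 7], [664, 219, 111], [663, 221, 132], [661, 219, 139], [659, 213, 139], [657, 207, 140]]
[0.64337346 0.19730377 0.10217764] [-1.68556486e-04  8.15905350e-01  5.78185391e-01 -2.92613078e-04]
[[620.5, 246.4], [607.9, 211.4], [683.0, 185.0], [695.6, 220.0]]
```

View pics/w7.png

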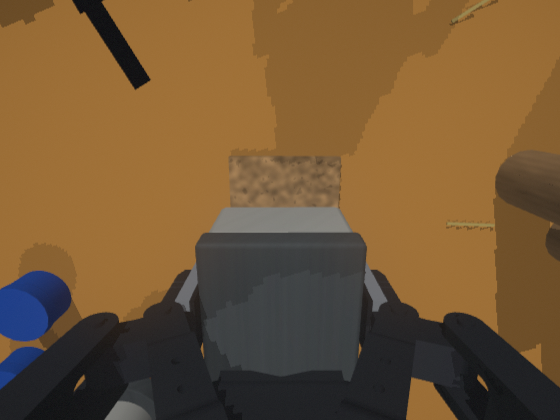

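The wrist view shows the tin held square at (281,300), with its mat's far strip at (285,182) parallel at -19.4°. The mat centre works out at (644.7,195.7), 2 mm to the right of the tin. I correct by that and lower.

Call:
jog_arm(gripper=[0,0,0,0,0,0,0,0], offset=[[0.1,0,-3],[0.1,0,-6],[0.1,0,-7],[0.1,0,-7],[0.1,0,-7],[0.1,0,-7],[0.1,0,-7],[0.1,0,-7]], twist=[0,0,0,0,0,0,0,0])

```text
clock: 26.0
tcp_pos: [0.6456, 0.1964, 0.0327]
orientation: [0.0, 0.816, 0.578, 0.0]
wrist_force: [0.0, 0.1, -1.4]
finger_gap: 0.0593
grip_force: 44.0
```

```bash
python3 - <<'E'
from h import *
c=snap('wrist'); P=cloud(c); b=(.56,.74,.1,.3)
slabs(c,.003,.009,b)
u=np.array([.332,.943]);v=np.array([.943,-.332])
for r in(250,270,290): print((P[r,200:365:40]*1000).round(0).astype(int).tolist())
m=((P[...,2]>.06)&(P[...,2]<.075)&(P[...,0]>.58)&(P[...,0]<.72)&(P[...,1]>.19)&(P[...,1]<.24))
q=P[m][:,:2]*1000; print('tin lat', np.percentile(q@v,[1,99]),'front',np.percentile(q@u,99))
print(env.get_state()['tcp_pos'])
m=((P[...,2]>.003)&(P[...,2]<.009)&(P[...,0]>.58)&(P[...,0]<.72)&(P[...,1]>.13)&(P[...,1]<.27))
q=P[m][:,:2]*1000; print('mat lat', np.percentile(q@v,[1,99]),'front',np.percentile(q@u,99.5))
E
```

```text
5380 [280. 194.] z 0.0064 rect [653.3 219.2] [30.7 80. ] 70.6 circ [653.1 218.7] 42.6
[[628, 231, 70], [641, 226, 69], [654, 222, 70], [667, 217, 70], [680, 213, 70]]
[[625, 224, 70], [638, 219, 69], [652, 215, 70], [665, 210, 70], [678, 205, 69]]
[[622, 216, 69], [635, 212, 69], [649, 207, 71], [662, 202, 70], [676, 197, 69]]
tin lat [507.16957632 576.95520801] front 428.6120402519499
[0.64553133 0.19641168 0.03256159]
mat lat [503.82044563 582.73534027] front 438.6088819921722
```

Both axes are within 0.5 mm, so I set it down.

Call:
jog_arm(gripper=[0,0,0,0,0,0,0,0], offset=[[0,0,-0.5],[0,0,-0.9],[0,0,-1.1],[0,0,-1.25],[0,0,-1.35],[0,0,-1.4],[0,0,-1.4],[0,0,-1.4]], twist=[0,0,0,0,0,0,0,0])

```text
clock: 27.05
tcp_pos: [0.6453, 0.1964, 0.0194]
orientation: [0.0, 0.816, 0.578, 0.0]
wrist_force: [-4.2, -1.1, 4.8]
finger_gap: 0.0595
grip_force: 44.8
```

Call:
jog_arm(gripper=[1,1,1,1,1,1,1,1], offset=[[0,0,0],[0,0,0],[0,0,0],[0,0,1],[0,0,4],[0,0,9],[0,0,14],[0,0,15]], twist=[0,0,0,0,0,0,0,0])

```text
clock: 28.05
tcp_pos: [0.6479, 0.1969, 0.174]
orientation: [0.002, 0.816, 0.578, 0.004]
wrist_force: [0.3, 0.7, -0.4]
finger_gap: 0.0848
grip_force: 0.0
```

```bash
python3 - <<'E'
from h import *
b=(.56,.74,.1,.3)
for q in (snap('wrist'),snap('scene'),snap('top')): print('cam'); slabs(q,.003,.009,b,100); slabs(q,.052,.06,b,100)
E
```

```text
cam
1861 [277. 169.] z 0.0065 rect [645.1 195.9] [80.  80.4] 70.4 circ [645.  195.5] 55.9
5209 [277. 203.] z 0.0564 rect [644.9 195.9] [58.9 59.6] 70.5 circ [644.8 195.9] 41.1
cam
583 [368. 311.] z 0.0051 rect [642.9 196.4] [79.8 80.5] 70.3 circ [642.5 196.9] 55.0
834 [373. 298.] z 0.0548 rect [643.3 195.9] [59.7 60.5] 70.5 circ [643.  195.8] 40.8
cam
424 [199. 160.] z 0.0068 rect [645.8 196. ] [83.4 85.2] 70.0 circ [646.8 197. ] 56.7
925 [189. 146.] z 0.0568 rect [645.3 195.6] [60.8 59.9] 70.5 circ [645.3 195.1] 41.1
```

Call:
jog_arm(gripper=[0.85,0.85,0.85,0.85,0.85,0.85,0.85,0.85], offset=[[-3,-2,0],[-7.5,-5,0],[-12,-8,0],[-15.5,-10,0],[-16.5,-10.6,0],[-16.5,-10.6,-3],[-16.5,-10.6,-6],[-16.5,-10.6,-6]], twist=[0,0,0,0,0,0,0,0])

```text
clock: 29.2
tcp_pos: [0.4784, 0.0906, 0.1055]
orientation: [-0.002, 0.816, 0.578, -0.002]
wrist_force: [0.1, 0.2, 0.3]
finger_gap: 0.0727
grip_force: 0.0
```

```bash
python3 - <<'E'
from h import *
c=wpic('w8'); b=(.4,.56,.02,.17)
slabs(c,.07,.087,b); slabs(c,.045,.056,b)
print(env.get_state()['tcp_pos'])
E
```

```text
5316 [283. 245.] z 0.0804 rect [479.9  91.1] [47.6 45.1] 70.8 circ [480.2  90.8] 24.0
3138 [279. 204.] z 0.0504 rect [480.6  98.5] [51.9 65. ] 75.3 circ [478.8  91.8] 32.9
[0.47962659 0.09060929 0.10703061]
```

View pics/w8.png

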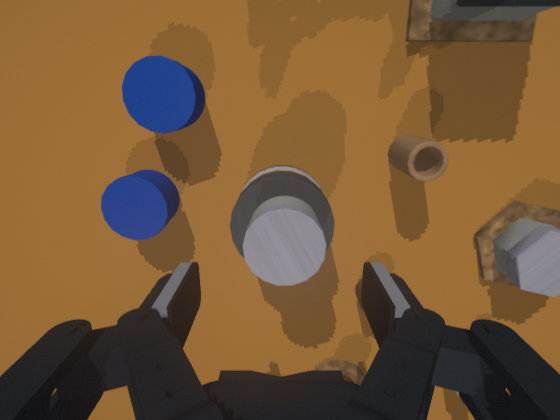

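The square tin is centred and aligned (70.5° against 70.4°). The wrist view shows the white round tin on the jar centred at (284,245), with the blue tins clear at (162,95) and (140,203). I grip it.

Call:
jog_arm(gripper=[0.85,0.85,0.85,0.85,0,0,0,0], offset=[[0,0,-3],[0,0,-4.8],[0,0,-5.2],[0,0,-5.2],[0,0,-5.2],[0,0,-5.2],[0,0,-5.2],[0,0,-5.2]], twist=[0,0,0,0,0,0,0,0], squeeze=30)

```text
clock: 30.25
tcp_pos: [0.4813, 0.0905, 0.0575]
orientation: [0.001, 0.816, 0.578, 0.001]
wrist_force: [-1.1, 0.1, 4.9]
finger_gap: 0.0449
grip_force: 30.5
```

Call:
jog_arm(gripper=[0,0,0,0,0,0,0,0], offset=[[0,0,0],[0,0,0],[0,0,0.5],[0,0,1.5],[0,0,4],[0,0,7],[0,0,9],[0,0,9]], twist=[0,0,0,0,0,0,0,0])

```text
clock: 31.25
tcp_pos: [0.4818, 0.0905, 0.1482]
orientation: [0.001, 0.816, 0.578, 0.002]
wrist_force: [-0.3, -0.4, -1.5]
finger_gap: 0.0451
grip_force: 31.0
```

Call:
jog_arm(gripper=[0,0,0,0,0,0,0,0], offset=[[1.5,-3.5,0],[4,-9,0],[6.4,-14.5,0],[8.8,-20,0],[11.2,-25.5,0],[13,-29.8,0],[13.2,-30.6,0],[13.2,-30.6,-2]], twist=[0,0,0,0,0,0,0,0])

```text
clock: 32.25
tcp_pos: [0.6129, -0.2165, 0.1262]
orientation: [0.0, 0.817, 0.577, 0.0]
wrist_force: [-0.1, 0.8, -1.7]
finger_gap: 0.0451
grip_force: 31.1
```

Call:
jog_arm(gripper=[0,0,0,0,0,0,0,0], offset=[[0,0,-3],[0,0,-6],[0,0,-7],[0,0,-7],[0,0,-7],[0,0,-7],[0,0,-7],[0,0,-7]], twist=[0,0,0,0,0,0,0,0])

```text
clock: 33.25
tcp_pos: [0.6126, -0.2157, 0.0567]
orientation: [0.0, 0.816, 0.578, 0.0]
wrist_force: [0.1, 1.0, -1.9]
finger_gap: 0.0448
grip_force: 31.1
```

```bash
cat >> h.py <<'E'
def fit(c,z,lo,hi,ctr,R,r):
    "front-arc circle (known radius r) of the slab seen by the wrist camera"
    from scipy.optimize import least_squares
    P=cloud(c); m=((P[...,2]>lo)&(P[...,2]<hi)&(np.hypot(P[...,0]-ctr[0],P[...,1]-ctr[1])<R)).astype(np.uint8)
    cn=max(cv2.findContours(m,0,2)[0],key=len).reshape(-1,2)
    w=onplane(c,cn,z)[:,:2]*1000; st=env.get_state(); t=st['tcp_pos'][:2]*1000
    a=2*np.arctan2(st['orientation'][2],st['orientation'][1]); u=np.array([np.cos(a),np.sin(a)])
    k=(w-t)@u>r*.45; w=w[k]
    s=least_squares(lambda p:np.hypot(*(w-p).T)-r,t,loss='soft_l1'); print('fit',s.x.round(1),'rms',np.sqrt(np.mean(s.fun**2)).round(2),len(w),'u',u.round(2))
E
python3 - <<'E'
from h import *
c=snap('wrist'); st=env.get_state(); t=st['tcp_pos']; print(t)
P=cloud(c); zt=np.median(P[280:310,270:295,2]); print('top',zt)
fit(c,zt,zt-.004,zt+.004,t,.035,23)
fit(c,.0062,.003,.009,(.612,-.216),.05,33); slabs(c,.003,.009,(.55,.68,-.28,-.15))
E
```

```text
[ 0.61251776 -0.21563934  0.0565859 ]
top 0.07964079868018331
fit [ 612.1 -215.7] rms 3.01 128 u [0.33 0.94]
fit [ 611.8 -217.8] rms 0.27 57 u [0.33 0.94]
4548 [281. 214.] z 0.0065 rect [ 614.6 -209.6] [49.  65.2] 70.6 circ [ 612.1 -217.4] 33.2
```

Call:
jog_arm(gripper=[0,0,0,0,0,0,0,0], offset=[[0,-0.1,-2],[0,-0.1,-3.4],[0,-0.1,-3.8],[0,-0.1,-4],[0,-0.1,-4.2],[0,-0.1,-4.3],[0,-0.1,-4.4],[0,-0.1,-4.4]], twist=[0,0,0,0,0,0,0,0])

```text
clock: 34.3
tcp_pos: [0.6127, -0.2167, 0.0135]
orientation: [0.001, 0.816, 0.578, 0.0]
wrist_force: [-1.5, 0.3, 5.5]
finger_gap: 0.0448
grip_force: 31.8
```

Call:
jog_arm(gripper=[1,1,1,1,1,1,1,1], offset=[[0,0,0],[0,0,0],[0,0,0],[0,0,1],[0,0,4],[0,0,9],[0,0,12],[0,0,12]], twist=[0,0,0,0,0,0,0,0])

```text
clock: 35.3
tcp_pos: [0.6145, -0.2176, 0.1366]
orientation: [0.003, 0.816, 0.578, 0.002]
wrist_force: [0.7, 0.2, -0.8]
finger_gap: 0.0854
grip_force: 0.0
```

```bash
python3 - <<'E'
from h import *
b=(.54,.68,-.29,-.14)
for q in (snap('wrist'),snap('scene'),snap('top')): print('cam'); slabs(q,.003,.009,b,100); slabs(q,.031,.041,b,100)
E
```

```text
cam
1747 [276. 184.] z 0.0065 rect [ 612.5 -215.2] [59.7 65.1] 71.9 circ [ 611.8 -217.8] 33.2
2732 [277. 208.] z 0.0365 rect [ 612.2 -217. ] [45.9 44.8] 70.4 circ [ 612.3 -217.4] 23.3
cam
332 [158. 278.] z 0.0052 rect [ 614.6 -212.3] [55.1 64.8] 38.4 circ [ 610.5 -216.1] 33.7
439 [152. 268.] z 0.0351 rect [ 610.8 -215.8] [47.1 44.3] 35.3 circ [ 611.2 -216.2] 24.0
cam
294 [387. 168.] z 0.0066 rect [ 612.  -209.2] [65.4 51. ] 11.3 circ [ 613.6 -211.9] 35.2
413 [397. 163.] z 0.0367 rect [ 613.6 -216. ] [43.6 46.2] 43.4 circ [ 613.8 -215.8] 23.5
```

Call:
jog_arm(gripper=[1,1,1,1,1,1,1,1], offset=[[-1.5,3.5,0],[-4,9,0],[-6.4,14.5,0],[-8.8,20,0],[-11.2,25.5,0],[-13,29.8,0],[-13.3,30.8,0],[-13.3,30.8,-2]], twist=[0,0,0,0,0,0,0,0])

```text
clock: 36.45
tcp_pos: [0.4801, 0.0921, 0.1125]
orientation: [0.001, 0.816, 0.578, 0.001]
wrist_force: [0.7, -0.3, -0.7]
finger_gap: 0.0858
grip_force: 0.0
```

Call:
jog_arm(gripper=[1,1,1,1,1,1,1,1], offset=[[0,0,-1],[0,0,-2],[0,0,-2],[0,0,-2],[0,0,-2],[0,0,-2],[0,0,-2],[0,0,-2]], twist=[0,0,0,0,0,0,0,0])

```text
clock: 37.45
tcp_pos: [0.4794, 0.0915, 0.0924]
orientation: [0.0, 0.816, 0.578, 0.0]
wrist_force: [0.4, 0.1, -1.1]
finger_gap: 0.0851
grip_force: 0.0
```

```bash
python3 - <<'E'
from h import *
c=wpic('w9'); b=(.4,.56,.02,.16)
slabs(c,.045,.056,b); print(env.get_state()['tcp_pos'])
E
```

```text
8977 [279. 234.] z 0.0504 rect [478.6  91.7] [65.9 64.6] 73.3 circ [478.6  91.7] 33.3
[0.4794029  0.0914782  0.09238563]
```

View pics/w9.png

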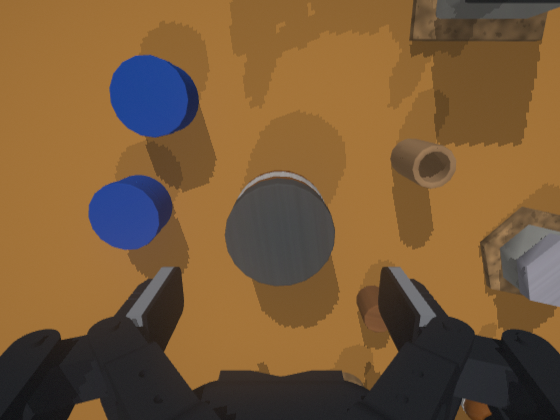

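The round tin is centred. The view shows the jar centred at (280,230) between the open fingers, with the blue tins at (153,95) and (130,212) clear of the finger path. I grip it.

Call:
jog_arm(gripper=[1,1,1,1,1,0,0,0], offset=[[-0.1,0,-3],[-0.1,0,-6],[-0.1,0,-7.5],[-0.1,0,-7.9],[-0.1,0,-7.9],[-0.1,0,-7.9],[-0.1,0,-7.9],[-0.1,0,-7.9]], twist=[0,0,0,0,0,0,0,0], squeeze=40)

```text
clock: 38.5
tcp_pos: [0.4793, 0.0915, 0.0145]
orientation: [0.001, 0.816, 0.578, 0.001]
wrist_force: [-1.0, -0.0, 6.1]
finger_gap: 0.065
grip_force: 44.3
```

Call:
jog_arm(gripper=[0,0,0,0,0,0,0,0], offset=[[0,0,0],[0,0,0],[0,0,0.5],[0,0,1.5],[0,0,4],[0,0,8],[0,0,11],[0,0,11]], twist=[0,0,0,0,0,0,0,0])

```text
clock: 39.5
tcp_pos: [0.4804, 0.0915, 0.1259]
orientation: [0.002, 0.816, 0.578, 0.002]
wrist_force: [0.5, 0.1, -2.5]
finger_gap: 0.065
grip_force: 45.4
```

Call:
jog_arm(gripper=[0,0,0,0,0,0,0,0], offset=[[-0.2,-4,0],[-0.4,-10,0],[-0.7,-16,0],[-1,-22,0],[-1.3,-28,0],[-1.5,-33,0],[-1.6,-36,0],[-1.6,-37.4,0]], twist=[0,0,0,0,0,0,0,0])

```text
clock: 40.5
tcp_pos: [0.4614, -0.2836, 0.1217]
orientation: [-0.001, 0.817, 0.577, -0.0]
wrist_force: [0.4, 0.7, -2.4]
finger_gap: 0.0651
grip_force: 45.4
```

Call:
jog_arm(gripper=[0,0,0,0,0,0,0,0], offset=[[0,0,-3],[0,0,-6],[0,0,-7],[0,0,-7],[0,0,-7],[0,0,-7],[0,0,-7],[0,0,-7]], twist=[0,0,0,0,0,0,0,0])

```text
clock: 41.5
tcp_pos: [0.4626, -0.2827, 0.0537]
orientation: [0.0, 0.816, 0.578, 0.0]
wrist_force: [0.0, 0.1, -2.5]
finger_gap: 0.0651
grip_force: 45.4
```

```bash
python3 - <<'E'
from h import *
c=wpic('w10'); st=env.get_state(); t=st['tcp_pos']; print(t)
P=cloud(c); zt=np.median(P[280:310,270:295,2]); print('top',zt)
fit(c,zt,zt-.004,zt+.004,t,.045,33)
fit(c,.0062,.003,.009,(.463,-.282),.06,43); slabs(c,.003,.009,(.38,.54,-.36,-.2))
E
```

```text
[ 0.46247608 -0.28265986  0.05358308]
top 0.0895465437156042
fit [ 462.4 -282.6] rms 0.37 141 u [0.33 0.94]
fit [ 462.2 -284.5] rms 7.09 99 u [0.33 0.94]
5205 [282. 197.] z 0.0065 rect [ 468.1 -268.4] [53.3 85.4] 69.6 circ [ 462.5 -283.6] 43.0
```

View pics/w10.png

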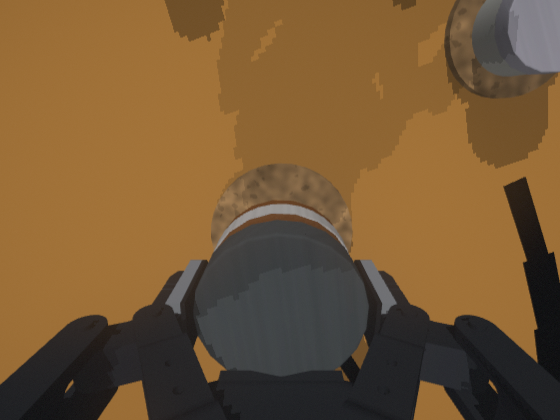

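The wrist view shows the jar held level at (282,295) over its mat at (282,197), with the centres within 1 mm. I lower it.

Call:
jog_arm(gripper=[0,0,0,0,0,0,0,0], offset=[[0,-0.1,-1.5],[0,-0.1,-2.4],[0,-0.1,-2.8],[0,-0.1,-3],[0,-0.1,-3.2],[0,-0.1,-3.3],[0,-0.1,-3.4],[0,-0.1,-3.4]], twist=[0,0,0,0,0,0,0,0])

```text
clock: 42.55
tcp_pos: [0.4625, -0.2837, 0.0205]
orientation: [0.001, 0.816, 0.578, 0.0]
wrist_force: [-1.9, 2.0, 5.5]
finger_gap: 0.0648
grip_force: 46.5
```

Call:
jog_arm(gripper=[1,1,1,1,1,1,1,1], offset=[[0,0,0],[0,0,0],[0,0,0],[0,0,1],[0,0,4],[0,0,9],[0,0,14],[0,0,14]], twist=[0,0,0,0,0,0,0,0])

```text
clock: 43.55
tcp_pos: [0.4649, -0.2856, 0.1646]
orientation: [0.005, 0.816, 0.578, 0.001]
wrist_force: [0.9, -0.6, -0.1]
finger_gap: 0.0854
grip_force: 0.0
```

Call:
jog_arm(gripper=[1,1,1,1,1,1,1,1], offset=[[0,0,2],[0,0,5],[0,0,7],[0,0,7],[0,0,7],[0,0,7],[0,0,7],[0,0,7]], twist=[0,0,0,0,0,0,0,0])

```text
clock: 44.55
tcp_pos: [0.4623, -0.2834, 0.2289]
orientation: [-0.0, 0.816, 0.578, -0.0]
wrist_force: [-0.5, 0.9, -1.1]
finger_gap: 0.0855
grip_force: 0.0
```

```bash
python3 - <<'E'
from h import *
b=(.38,.54,-.36,-.2); s=snap('scene')
cv2.imwrite('pics/end.png',cv2.cvtColor(s['image'],cv2.COLOR_RGB2BGR))
for q in (snap('wrist'),s): print('cam'); slabs(q,.003,.009,b,100); slabs(q,.051,.062,b,100)
print('others'); slabs(s,.02,.042,(.3,.75,-.35,.4),60); slabs(s,.045,.056,(.3,.75,-.35,.4),60)
E
```

```text
cam
1233 [281. 156.] z 0.0065 rect [ 465.9 -274. ] [63.  84.6] 70.6 circ [ 462.3 -284.2] 43.0
3512 [281. 185.] z 0.0565 rect [ 461.9 -283.8] [65.4 64.5] 72.3 circ [ 462.2 -284.1] 32.9
cam
347 [144. 213.] z 0.0052 rect [ 468.  -276.2] [66.7 84.9] 37.6 circ [ 460.9 -281.8] 43.3
709 [134. 194.] z 0.055 rect [ 461.  -282.6] [67.6 63.7] 33.8 circ [ 461.8 -282.8] 34.4
others
344 [338. 182.] z 0.0288 rect [386.1 131.2] [49.3 44.3] 1.4 circ [385.5 129.7] 25.4
372 [368. 203.] z 0.0289 rect [433.3 191.8] [48.6 45.6] 4.1 circ [433.2 191.6] 25.1
203 [141. 209.] z 0.0301 rect [ 477.3 -273.9] [40.7 66. ] 28.5 circ [ 466.2 -280.2] 33.6
80 [233. 213.] z 0.0306 rect [477.8 -82.5] [20.8 28.5] 9.3 circ [473.7 -83.1] 15.5
112 [271. 235.] z 0.0268 rect [521.9   1.2] [24.7 21.8] 4.7 circ [5.217e+02 4.000e-01] 12.8
132 [217. 257.] z 0.0351 rect [579.5 -97.2] [28.  25.8] 27.5 circ [578.3 -97.4] 15.2
158 [321. 262.] z 0.0364 rect [576.8 100.9] [33.4 24.5] 2.2 circ [576.9  99. ] 17.4
487 [152. 269.] z 0.0347 rect [ 612.6 -214.5] [51.9 44.2] 34.9 circ [ 612.2 -214. ] 26.5
581 [265. 292.] z 0.0349 rect [6.442e+02 4.000e-01] [55.5 46.6] 26.8 circ [6.442e+02 3.000e-01] 27.7
140 [368. 314.] z 0.0302 rect [670.1 186.7] [57.4  9.5] 70.5 circ [667.8 187.5] 28.7
596 [135. 195.] z 0.0544 rect [ 462.  -280.7] [71.  66.2] 12.8 circ [ 462.6 -280.6] 36.7
158 [231. 204.] z 0.0491 rect [469.3 -83.7] [30.2 28.3] 54.3 circ [469.6 -84. ] 16.2
955 [375. 297.] z 0.0544 rect [644.5 195.5] [59.8 63.4] 70.6 circ [643.9 195.5] 41.6
```

View pics/end.png

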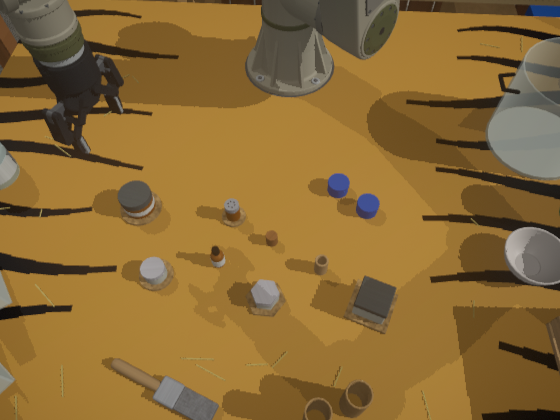

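The final view shows every container on its own mat: jar (137,200), shaker (232,210), round tin (153,271), hex tin (265,295) and square tin (374,300). The blue tins and bottles are where they started.

```bash
python3 -c "
from workcell import env
print(env.hand_in())"
```

```text
the job is handed in; nothing more can be done
None
```

I put all five containers upright on their own mats, each within about 1–2 mm of centre by the cameras and the square tin lined up with its mat, and handed the job in at about 45 s; my first grip on the shaker caught only its edge, so I set it back down and regripped it.

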